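Start the sign-shop laminator from its push-button stations

TASK

Start the roll laminator with closed fingertips: press the square key well down, where it stays latched, and only then press the long bar key well down and let it spring back up. Press gently, do not press the round key or the mushroom key, and leave everything else on the table standing where it is. Finish with the hand clear of everything.

Things in the scene. Friction and masses are not known exactly. Their poses are not given: they have to be found in the camera images.
- square (a joint): travel of the square key in m: 0 = up, 0.010 = fully down (straight down, 10 mm to a hard stop). Stiff latching key: takes 3.5 N to start moving, rising steadily to 6.5 N at the bottom, and stays at whatever depth it is pushed to; starts up, within 1 mm; it has switched once it is 4 mm down, 7 to 10 mm is a good press; meeting the bottom stop hard gives a sharp force peak.
- square_top (a point): centre of the top face of the square key: black plastic, flat SQUARE cap, 46 x 46 mm, 12 mm thick, alone in the middle of a fixed grey box station 80 x 80 mm, 45 mm tall. This point is 70 mm above the table with the key up and moves down with it. z is up; x, y are the station's own (sides of the box). The four stations stand 12 cm or more apart (centre to centre) and any key may be in any of the four places.
- bar (a joint): travel of the bar key in m: 0 = up, 0.010 = fully down (straight down, 10 mm to a hard stop). Springs back up by itself: 2 N at the top, rising steadily to 7 N at the bottom. It has switched once it is 4 mm down; 7 to 10 mm is a good press; meeting the bottom stop hard gives a sharp force peak.
- bar_top (a point): centre of the top face of the bar key: black plastic, flat LONG BAR cap, 26 mm along the station's x by 70 mm along its y, 12 mm thick, alone in the middle of a fixed grey box station 80 x 80 mm, 45 mm tall. This point is 70 mm above the table with the key up and moves down with it. z is up; x, y are the station's own (sides of the box). The four stations stand 12 cm or more apart (centre to centre) and any key may be in any of the four places.
- round (a joint): travel of the round key in m: 0 = up, 0.010 = fully down (straight down, 10 mm to a hard stop). Springs back up by itself: 2 N at the top, rising steadily to 7 N at the bottom.
- round_top (a point): centre of the top face of the round key: black plastic, flat ROUND cap, 48 mm diameter, 12 mm thick (leave alone), alone in the middle of a fixed grey box station 80 x 80 mm, 45 mm tall. This point is 70 mm above the table with the key up and moves down with it. z is up; x, y are the station's own (sides of the box). The four stations stand 12 cm or more apart (centre to centre) and any key may be in any of the four places.
- mushroom (a joint): travel of the mushroom key in m: 0 = up, 0.010 = fully down (straight down, 10 mm to a hard stop). Springs back up by itself: 2 N at the top, rising steadily to 7 N at the bottom.
- mushroom_top (a point): centre of the top face of the mushroom key: black plastic, domed MUSHROOM cap, 62 mm diameter, 15 mm tall (leave alone), alone in the middle of a fixed grey box station 80 x 80 mm, 45 mm tall. This point is 73 mm above the table with the key up and moves down with it. z is up; x, y are the station's own (sides of the box). The four stations stand 12 cm or more apart (centre to centre) and any key may be in any of the four places.
- cup: plain paper-white cup, 72 mm across, 85 mm tall; loose bystander, not to be moved; origin at the centre of its underside
- jar: amber glass jar with steel lid, 60 mm across, 75 mm tall; loose bystander, not to be moved; origin at the centre of its underside
- tape: roll of yellow tape lying flat, 100 mm across, 48 mm tall; loose bystander, not to be moved; origin at the centre of its underside
- measure: grey tape measure case, 65 x 35 mm, 60 mm tall; loose bystander, not to be moved; origin at the centre of its underside
- squeegee: flat blue squeegee, 100 x 70 mm, 19 mm tall; loose bystander, not to be moved; origin at the centre of its underside
- bottle: small white bottle with a paper label, 50 mm across, 120 mm tall; loose bystander, not to be moved; origin at the centre of its underside
- figurine: dark wooden figurine, 72 mm across, 106 mm tall; loose bystander, not to be moved; origin at the centre of its underside

How it is judged:
On the way, in this order (a step that is already met when the one before it is completed fails the run):
1. the square key is pressed down by the fingers (value of joint square above 0.004 m and contact force between the fingers and square above 0.3 N), for 0.04 s.
2. the long bar key is pressed down by the fingers (value of joint each of bar, square above 0.004 m and contact force between the fingers and bar above 0.3 N), for 0.04 s.
At the end, for the whole second after the job is handed in: the square key is latched at least 4 mm down, the bar, round and mushroom keys are up (within 1.5 mm), and every loose thing is at rest within 15 mm of where it began (value of joint square above 0.004 m and value of joint each of bar, round, mushroom below 0.0015 m and distance of each of cup, jar, tape, measure, squeegee, bottle, figurine from where it was at the start of the episode below 0.015 m and linear speed of each of cup, jar, tape, measure, squeegee, bottle, figurine below 0.02 m/s); the robot touches nothing.
It fails at once if the bar key was pressed (over 2.5 mm) before the square key was down (4 mm) (value of joint bar above 0.0025 m and value of joint square below 0.004 m).
It fails at once if the round or the mushroom key was pressed (over 2 mm) (value of joint any of round, mushroom above 0.002 m).
It fails at once if a key was pressed too hard (over 25 N) (contact force between the fingers and square above 25 N or contact force between the fingers and bar above 25 N).
It fails at once if a loose thing was moved or lifted (over 15 mm) (distance of any of cup, jar, tape, measure, squeegee, bottle, figurine from where it was at the start of the episode above 0.015 m).
It also fails if it takes over 42 s, if anything falls off the work surface, if the arm or the gripper's body presses on something with over 40 N, if the wrist force passes 120 N, or if a joint passes its speed limit or range.

ROBOT

A 7-joint arm with a two-finger parallel gripper is mounted at the origin on the work surface. World frame = base frame: x ahead of the robot, y to its left, z up, the work surface at z = 0. Lengths are in m, angles in rad, forces in N, time in s.
With the tool pointing down it reaches from about 0.4 to 0.85 m from the base axis. Payload 6.9 kg.
Tool frame: the origin (TCP) lies midway between the tips of the shut fingers; the grasp point (between the pads) lies 19 mm behind it; z points along the fingers, y is the direction in which the jaws open and shut (so a half turn about z gives the same grasp; the last joint's range is limited). The gripper opens to 85 mm and grips with 20 to 120 N. Pads are 22 mm wide; open, the fingers measure 114 mm over their backs; the gripper's body (76 mm by 85 mm) begins 54 mm behind the grasp point. The pads swing forward as they close: fully open they stand 13 mm farther back than shut.
Start: joints at [1.387, 0.507, -0.238, 1.5, 0.126, 1.149, -0.155], TCP at [0.179, -0.599, 0.199] pointing down, gripper open.
Joint ranges: [-3.08, 3.08], [-0.24, 2.05], [-1.43, 1.35], [0, 2.5], [-1.52, 4.66], [0.17, 1.96], [-2.89, 2.89]. Speed limits (rad/s): [2.39, 2.39, 3.14, 3.14, 3.14, 3.14, 3.14].

INTERFACE

Orientations are given as a unit quaternion [x, y, z, w].
In Python, from station import sense, snapshot, close_job gives the robot as it stands.
- The arm moves only by the shell command python3 -m crank 'ROWS' [OPENING]. ROWS is JSON, a list of rows, each a list of 4 numbers: the shift along the tool's x, y, z in m, then the turn about the tool's z in rad. A call has 1 to 20 rows; each row shifts and turns the pose as measured when the row begins, along the tool's axes as they then stand; what a row does not reach is not made up. A row lasts 1/10 s, in which the tool goes at most 50 mm and 8.59 degrees, less where a joint would pass 70% of its speed; a pose out of reach is approached as far as the arm can. A call with a gripper value outside its range is refused whole. OPENING is the gripper's target within -1 to 1 (shut at 1, half-way at 0, fully open at -1), set as the call begins (- or left out, the last holds). The fingers move at their own pace and stop on an object; the grip force is fixed at half the most. Time passes only in rows, so rows that do not move let the fingers close. It gives the time, the measured TCP pose, the force and the opening at its end, in the units of the state.
- sense(): the state, without advancing time (a new reading comes with each control period).
- snapshot(name): name is "side" or "top" or "wrist"; returns a dict with "pixels" (480x640x3 uint8, red, green, blue), "depth" (480x640 float32, m along the optical axis (not along the pixel's ray), 0 where there is no reading), "intrinsics" (3x3 intrinsics, pixels), "rvec" (rotation vector, rad) and "tvec" (3), from world to camera coordinates, as OpenCV has them; the wrist camera has in their place "tool_from_camera" (4x4, takes a point from camera to tool coordinates, whose origin is the TCP and whose axes are the flange's). Camera axes: x right, y down, z forward; pixel columns grow to the right and rows downward; lengths in m; the calibration is good to about 2 mm. A picture is of the moment at which its call begins: read the wrist's pose just before it.
- close_job(): hands the job in, once; it reports no verdict.
The state is a dict: "time": time; "qpos": joint angles; "joint_velocities": joint speeds; "joint_torque": joint torques, N m; "ee_pos": TCP position; "eef_rot": TCP orientation; "force": force on the tool from outside, world axes, zero at the start; "ft_torque": the same for the moment, N m; "finger_gap": finger opening in m.
Only numpy, scipy, OpenCV 4.12 (cv2) and the standard library are available. Lean on these libraries where they do the work, as an engineer would, in place of code of your own. Each camera call takes 0.05 s, during which the arm holds its last target.

## Working session

There is one attempt and no reset: what is moved stays moved. The work goes in short steps, Python scripts to look and compute and a shell command to move; the robot and the scene stay as the last step left them, time stands still between calls to the robot, and variables do not carry over. Pictures are saved under pics/ and viewed, and the job is handed in when it is done.

```bash
mkdir -p pics; ls; python3 - <<'E'
from station import sense,snapshot
import cv2,numpy as np
s=sense();print(s)
for n in("top","side"):
    d=snapshot(n);cv2.imwrite(f"pics/{n}0.png",d["pixels"][:,:,::-1]);np.savez(f"{n}0.npz",**d)
    print(n,d["intrinsics"],d["rvec"],d["tvec"])
E
```

```text
pics
{'time': 0.0, 'qpos': array([ 1.38647922,  0.50834973, -0.23752158,  1.50113152,  0.12570337,
        1.14891723, -0.15477857]), 'joint_velocities': array([ 0.00010762, -0.00066351, -0.00070422, -0.00021154,  0.00083194,
        0.00015373,  0.00024066]), 'joint_torque': array([-7.86916698e-04, -6.20585418e+01, -2.18769640e+00, -2.49654025e+01,
        1.22983090e-02,  1.21135265e-02,  3.30870243e-06]), 'ee_pos': array([ 0.17836899, -0.59841608,  0.1986227 ]), 'eef_rot': array([ 9.89516023e-01,  1.44420277e-01, -1.50650325e-04, -8.95353404e-04]), 'force': array([-0.40639596, -0.04414816, -0.36530956]), 'ft_torque': array([-0.00984877, -0.03814691,  0.02395936]), 'finger_gap': 0.08519090432159854}
top [[582.01592643   0.         326.81034917]
 [  0.         582.01592643 251.31756895]
 [  0.           0.           1.        ]] [ 2.13972139 -2.19501188  0.06597326] [0.00642376 0.54619959 1.31122896]
side [[538.39476494   0.         318.52020394]
 [  0.         538.39476494 235.11279904]
 [  0.           0.           1.        ]] [ 0.61343782 -2.58045674  1.31075321] [0.47098016 0.21152453 1.09583515]
```

View pics/top0.png

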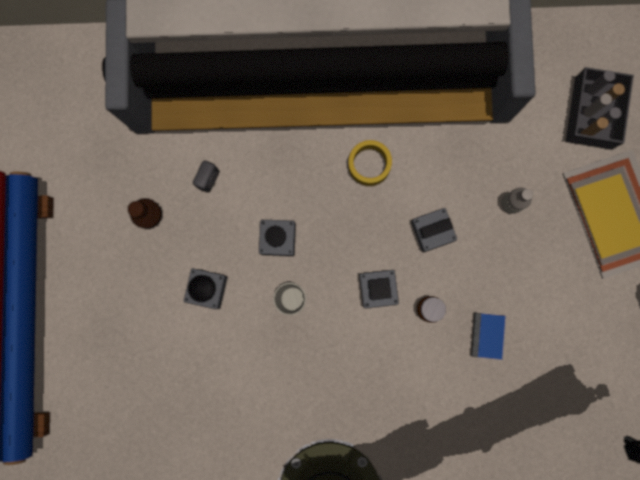

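View pics/side0.png

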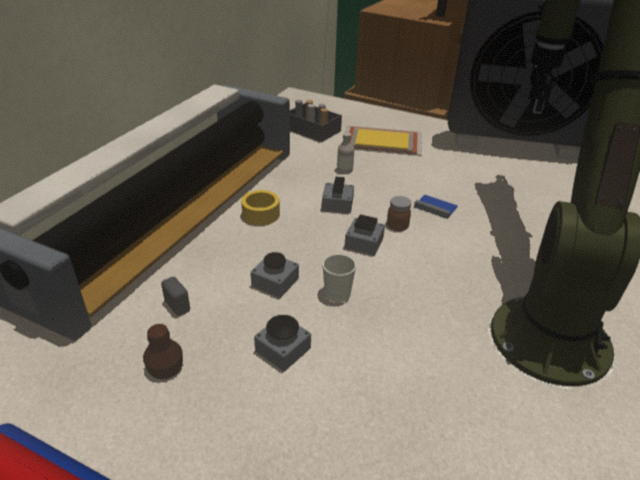

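The top view shows square (379,288), bar (435,228), round (276,237), mushroom (205,288), jar (432,309) and cup (290,298). The side view agrees.

```bash
cat > h.py <<'E'
import numpy as np,cv2
def world(d):
    K=d["intrinsics"];R=cv2.Rodrigues(d["rvec"])[0];t=np.ravel(d["tvec"])
    v,u=np.mgrid[:480,:640];z=d["depth"]
    p=np.stack([(u-K[0,2])/K[0,0]*z,(v-K[1,2])/K[1,1]*z,z],-1)
    return (p-t)@R
E
python3 - <<'E'
from h import *
d=np.load("top0.npz");W=world(d);g=d["pixels"]
print("table z",W[400,200],W[350,300])
for n,(u,v) in dict(square=(379,288),bar=(435,228),round=(276,237),mush=(205,288)).items():
    sl=(slice(v-30,v+31),slice(u-30,u+31));w=W[sl];ok=d["depth"][sl]>0
    for a,b,l in((.062,.08,"cap"),(.038,.05,"box")):
        m=ok&(w[...,2]>a)&(w[...,2]<b)&(np.hypot(*(w[...,:2]-W[v,u,:2]).transpose(2,0,1))<.062)
        p=w[m]; r=cv2.minAreaRect(p[:,:2].astype(np.float32)*1000)
        print(n,l,m.sum(),"mean",p.mean(0).round(4),"rect",np.round(r[0],1),np.round(r[1],1),round(r[2],1))
# tall things map
for n,(u,v) in dict(jar=(432,309),cup=(290,298),bottle=(520,195),tape=(370,145),sq=(488,335),fig=(140,210)).items(): print(n,W[v,u].round(3))
p=W[(d["depth"]>0)&(W[...,2]>.15)]
print(p[:,0].min())
d=np.load("side0.npz");W=world(d)
for n,(u,v) in dict(square=(367,222),bar=(340,184)).items(): print(n,W[v,u].round(4))
E
```

```text
table z [ 0.212828    0.29344833 -0.00447413] [ 0.32164829  0.06049597 -0.00298531]
square cap 435 mean [ 0.4571 -0.1217  0.0691] rect [ 457.2 -121.9] [45.8 45.9] 5.7
square box 800 mean [ 0.4567 -0.1209  0.0446] rect [ 457.3 -122. ] [79.8 80.2] 5.3
bar cap 374 mean [ 0.5877 -0.2511  0.0696] rect [ 588.1 -251.7] [26.3 70.9] 18.0
bar box 852 mean [ 0.5865 -0.2493  0.0444] rect [ 587.9 -251.3] [79.5 80.3] 18.2
round cap 366 mean [0.5798 0.1065 0.0696] rect [580.1 106.7] [46.2 47. ] 19.7
round box 834 mean [0.5783 0.105  0.0445] rect [579.9 106.6] [80.5 80.5] 87.1
mush cap 607 mean [0.4678 0.2722 0.0706] rect [468.  272.8] [60.5 59.8] 36.3
mush box 608 mean [0.4667 0.266  0.0443] rect [467.8 273. ] [81.4 79.8] 76.1
jar [ 0.41  -0.235  0.073]
cup [0.442 0.081 0.005]
bottle [ 0.649 -0.426  0.112]
tape [ 0.786 -0.113  0.044]
sq [ 0.347 -0.37   0.007]
fig [0.641 0.397 0.101]
0.14414550467800774
square [ 0.4526 -0.1138  0.0713]
bar [ 0.582  -0.2435  0.0714]
```

```bash
python3 -m crank '[[0.031,-0.029,0,0],[0.031,-0.029,0,0],[0.031,-0.029,0,0],[0.031,-0.029,0,0],[0.031,-0.029,0,0],[0.031,-0.029,0,0],[0.031,-0.029,0,0],[0.031,-0.029,0,0]]' 1
cat >> h.py <<'E'
from scipy.spatial.transform import Rotation
def go(s,t): return Rotation.from_quat(s["eef_rot"]).inv().apply(np.array(t)-s["ee_pos"])
E
cat > st.py <<'E'
from h import *
from station import sense
s=sense();print(s["time"],s["ee_pos"].round(4),s["eef_rot"].round(3),s["force"].round(2),s["finger_gap"])
print("to square",go(s,[.4572,-.122,.07]).round(4),"to bar",go(s,[.588,-.2515,.07]).round(4))
E
python3 st.py
```

```text
time: 0.9
ee_pos: [0.35, -0.2997, 0.1947]
eef_rot: [0.99, 0.138, -0.002, -0.003]
force: [1.1, -0.2, 0.1]
finger_gap: -0.0001
0.9 [ 0.35   -0.2997  0.1947] [ 0.99   0.138 -0.002 -0.003] [ 1.08 -0.18  0.08] -7.023711755840482e-05
to square [ 0.1522 -0.1409  0.1248] to bar [0.2426 0.0195 0.1236]
```

```bash
python3 -m crank '[[0.03,-0.028,0,0],[0.03,-0.028,0,0],[0.03,-0.028,0,0],[0.03,-0.028,0.01,0],[0.03,-0.028,0.02,0],[0,0,0,0],[0,0,0,0]]'; python3 st.py
```

```text
time: 1.6
ee_pos: [0.4609, -0.1092, 0.1637]
eef_rot: [0.99, 0.143, -0.002, -0.004]
force: [-0.0, 0.3, -0.1]
finger_gap: 0.0
1.6 [ 0.4609 -0.1092  0.1637] [ 0.99   0.143 -0.002 -0.004] [-0.    0.29 -0.09] 3.418033397350384e-05
to square [-0.007   0.012   0.0937] to bar [0.0818 0.1732 0.0923]
```

```bash
python3 -m crank '[[-0.003,0.006,0.02,0],[-0.003,0.006,0.02,0],[0,0,0.015,0],[0,0,0.01,0],[0,0,0,0],[0,0,0,0]]'; python3 st.py
```

```text
time: 2.2
ee_pos: [0.4565, -0.1281, 0.0979]
eef_rot: [0.99, 0.139, -0.002, -0.002]
force: [0.4, -0.5, 0.7]
finger_gap: 0.0003
2.2 [ 0.4565 -0.1281  0.0979] [ 0.99   0.139 -0.002 -0.002] [ 0.44 -0.47  0.73] 0.00025244248864918223
to square [ 0.0025 -0.0056  0.0279] to bar [0.0924 0.155  0.0269]
```

```bash
python3 -m crank '[[0.001,-0.003,0.006,0],[0.001,-0.002,0.006,0],[0,0,0.004,0],[0,0,0.003,0],[0,0,0,0],[0,0,0,0]]'; python3 st.py
```

```text
time: 2.8
ee_pos: [0.4582, -0.1225, 0.0791]
eef_rot: [0.99, 0.14, -0.0, -0.001]
force: [0.2, 1.4, -0.1]
finger_gap: -0.0001
2.8 [ 0.4582 -0.1225  0.0791] [ 0.99   0.14  -0.    -0.001] [ 0.15  1.39 -0.13] -9.126680963390463e-05
to square [-0.0009 -0.0007  0.0091] to bar [0.0891 0.1599 0.0087]
```

```bash
for i in 1; do python3 -m crank '[[0,0,0.003,0],[0,0,0.003,0],[0,0,0.002,0],[0,0,0.001,0]]'; done; python3 -m crank '[[0,0,0.002,0],[0,0,0.002,0]]'; python3 st.py
```

```text
time: 3.2
ee_pos: [0.4585, -0.1226, 0.0697]
eef_rot: [0.99, 0.139, 0.0, -0.001]
force: [-0.6, -0.3, 0.1]
finger_gap: -0.0003
time: 3.4
ee_pos: [0.4586, -0.1226, 0.0655]
eef_rot: [0.99, 0.139, 0.0, -0.001]
force: [0.2, 0.3, 0.2]
finger_gap: -0.0
3.4 [ 0.4586 -0.1226  0.0655] [ 0.99   0.139  0.    -0.001] [0.15 0.3  0.23] -1.1266356690191064e-05
to square [-0.0012 -0.001  -0.0045] to bar [ 0.0888  0.1596 -0.0049]
```

```bash
python3 -m crank '[[0,0,0.001,0],[0,0,0.001,0]]'; python3 -m crank '[[0,0,0.001,0],[0,0,0.001,0]]';python3 -c "
from station import snapshot
import cv2
for n in('wrist','side'):
  d=snapshot(n);cv2.imwrite('pics/%s1.png'%n,d['pixels'][:,:,::-1])"; python3 st.py
```

```text
time: 3.6
ee_pos: [0.4585, -0.1226, 0.0631]
eef_rot: [0.99, 0.139, 0.0, -0.001]
force: [-0.4, 1.2, 0.3]
finger_gap: 0.0001
time: 3.8
ee_pos: [0.4586, -0.1226, 0.061]
eef_rot: [0.99, 0.139, 0.0, -0.001]
force: [-0.9, -0.4, 0.3]
finger_gap: -0.0002
3.9 [ 0.4585 -0.1226  0.061 ] [ 0.99   0.139  0.    -0.001] [-0.07  0.68  0.53] 9.90417132032956e-05
to square [-0.0011 -0.001  -0.009 ] to bar [ 0.0889  0.1596 -0.0094]
```

View pics/wrist1.png

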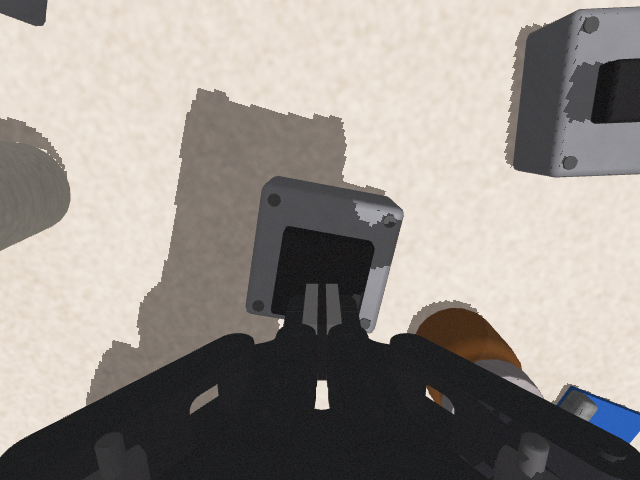

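View pics/side1.png

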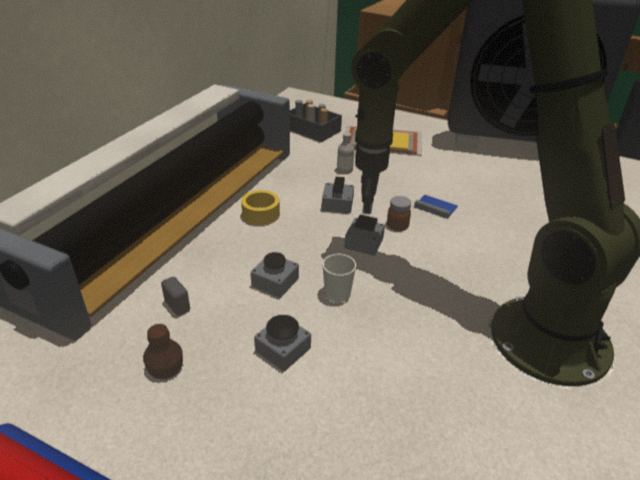

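The wrist view shows the cap (≈323,272) with the tips near (322,286). The side view shows the tip at about (367,212), apparently above the cap. There's no contact force at 61 mm, so I'll check the real tip position using depth.

```bash
python3 - <<'E'
from h import *
from station import snapshot,sense
s=sense();print(s["ee_pos"])
d=snapshot("wrist");np.savez("w1.npz",**d);s["ee_pos"]
T=d["tool_from_camera"];K=d["intrinsics"]
print(T.round(4))
v,u=np.mgrid[:480,:640];z=d["depth"]
p=np.stack([(u-K[0,2])/K[0,0]*z,(v-K[1,2])/K[1,1]*z,z],-1)@T[:3,:3].T+T[:3,3]
for q in((300,240),(340,245),(310,265),(335,270),(260,200),(220,340),(312,288),(312,300),(334,288),(322,280),(450,120)):
    print(q,p[q[1],q[0]].round(4),(Rotation.from_quat(s["eef_rot"]).apply(p[q[1],q[0]])+s["ee_pos"]).round(4))
tc=np.linalg.inv(T)[:3,3];print("tcp px",K@tc/tc[2])
d=snapshot("side");W=world(d)
for r in range(196,232,3): print(r,[W[r,c].round(3).tolist() for c in(362,367,372)])
im=cv2.resize(d["pixels"][170:270,310:430],None,fx=5,fy=5,interpolation=2);cv2.imwrite("pics/sidez.png",im[:,:,::-1])
E
```

```text
[ 0.45848959 -0.12259613  0.06095576]
[[-9.000e-04 -9.602e-01 -2.793e-01  7.060e-02]
 [ 1.000e+00 -1.100e-03  7.000e-04  4.000e-04]
 [-1.000e-03 -2.793e-01  9.602e-01 -1.742e-01]
 [ 0.000e+00  0.000e+00  0.000e+00  1.000e+00]]
(300, 240) [ 0.0217 -0.0099 -0.0084] [ 0.4766 -0.1071  0.0694]
(340, 245) [ 0.0189  0.0096 -0.0079] [ 0.4793 -0.1266  0.0688]
(310, 265) [ 0.0086 -0.0052 -0.0082] [ 0.4654 -0.1153  0.0692]
(335, 270) [ 0.0061  0.0073 -0.0085] [ 0.4663 -0.1279  0.0695]
(260, 200) [ 0.0364 -0.0332  0.0196] [ 0.4843 -0.0805  0.0415]
(220, 340) [ 0.012  -0.0298 -0.0809] [ 0.4618 -0.0909  0.1419]
(312, 288) [ 0.0115 -0.0033 -0.0422] [ 0.4686 -0.1163  0.1032]
(312, 300) [ 0.0102 -0.0031 -0.0505] [ 0.4675 -0.1169  0.1115]
(334, 288) [ 0.0112  0.0056 -0.0416] [ 0.4708 -0.125   0.1026]
(322, 280) [ 0.0005  0.0008 -0.008 ] [ 0.4592 -0.1232  0.069 ]
(450, 120) [0.0796 0.0811 0.0601] [ 0.5574 -0.1784  0.0007]
tcp px [320.48348072 274.94213646   1.        ]
196 [[0.453, -0.064, 0.173], [0.442, -0.065, 0.175], [0.432, -0.071, 0.175]]
199 [[0.457, -0.077, 0.156], [0.445, -0.076, 0.16], [0.435, -0.081, 0.161]]
202 [[0.46, -0.086, 0.142], [0.45, -0.094, 0.14], [0.44, -0.098, 0.142]]
205 [[0.53, -0.284, -0.002], [0.456, -0.112, 0.12], [0.451, -0.133, 0.109]]
208 [[0.523, -0.267, -0.0], [0.453, -0.107, 0.115], [0.501, -0.286, -0.004]]
211 [[0.467, -0.111, 0.1], [0.454, -0.111, 0.104], [0.491, -0.26, 0.004]]
214 [[0.513, -0.243, -0.002], [0.456, -0.117, 0.092], [0.49, -0.258, -0.004]]
217 [[0.472, -0.13, 0.069], [0.462, -0.137, 0.069], [0.452, -0.146, 0.066]]
220 [[0.469, -0.122, 0.067], [0.458, -0.129, 0.066], [0.448, -0.135, 0.065]]
223 [[0.462, -0.106, 0.07], [0.453, -0.115, 0.068], [0.442, -0.119, 0.069]]
226 [[0.459, -0.099, 0.067], [0.449, -0.105, 0.066], [0.438, -0.111, 0.066]]
229 [[0.459, -0.1, 0.057], [0.446, -0.098, 0.063], [0.434, -0.1, 0.066]]
```

View pics/sidez.png

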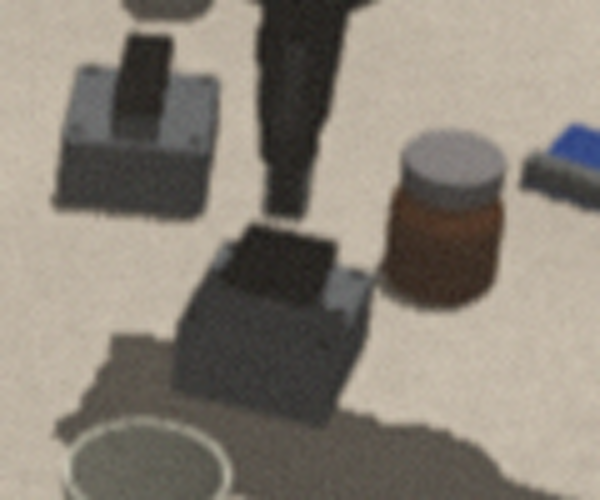

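```bash
python3 - <<'E'
from h import *
d=np.load("w1.npz");T=d["tool_from_camera"];K=d["intrinsics"]
im=cv2.resize(d["pixels"][220:345,240:400],None,fx=5,fy=4.6,interpolation=2);im=cv2.convertScaleAbs(im,alpha=2);cv2.imwrite("pics/wz.png",im[:,:,::-1])
v,u=np.mgrid[:480,:640];z=d["depth"]
p=np.stack([(u-K[0,2])/K[0,0]*z,(v-K[1,2])/K[1,1]*z,z],-1)@T[:3,:3].T+T[:3,3]
for r in range(272,345,4): print(r,[p[r,c].round(3).tolist() for c in(290,312,322,334)])
E
```

```text
272 [[0.005, -0.015, -0.009], [0.005, -0.004, -0.008], [0.005, 0.001, -0.008], [0.005, 0.007, -0.009]]
276 [[0.003, -0.015, -0.008], [0.003, -0.004, -0.008], [0.003, 0.001, -0.009], [0.002, 0.007, -0.007]]
280 [[0.0, -0.015, -0.008], [0.001, -0.004, -0.009], [0.001, 0.001, -0.008], [0.001, 0.007, -0.009]]
284 [[-0.002, -0.016, -0.006], [0.011, -0.003, -0.036], [0.01, 0.001, -0.036], [0.011, 0.006, -0.038]]
288 [[-0.004, -0.015, -0.009], [0.011, -0.003, -0.042], [0.011, 0.001, -0.04], [0.011, 0.006, -0.042]]
292 [[-0.006, -0.016, -0.008], [0.011, -0.003, -0.044], [0.011, 0.001, -0.045], [0.011, 0.005, -0.044]]
296 [[-0.008, -0.016, -0.009], [0.011, -0.003, -0.048], [0.01, 0.001, -0.047], [0.01, 0.005, -0.047]]
300 [[0.007, -0.012, -0.044], [0.01, -0.003, -0.051], [0.011, 0.001, -0.052], [0.011, 0.005, -0.052]]
304 [[0.007, -0.012, -0.047], [0.011, -0.003, -0.055], [0.011, 0.001, -0.055], [0.011, 0.005, -0.055]]
308 [[0.007, -0.012, -0.05], [0.01, -0.003, -0.057], [0.011, 0.001, -0.058], [0.01, 0.005, -0.058]]
312 [[0.006, -0.012, -0.052], [0.011, -0.003, -0.061], [0.011, 0.001, -0.061], [0.01, 0.005, -0.06]]
316 [[0.007, -0.011, -0.057], [0.011, -0.003, -0.064], [0.011, 0.001, -0.064], [0.01, 0.005, -0.063]]
320 [[0.007, -0.011, -0.06], [0.011, -0.003, -0.067], [0.011, 0.001, -0.067], [0.01, 0.005, -0.066]]
324 [[0.012, -0.01, -0.071], [0.01, -0.003, -0.069], [0.01, 0.001, -0.068], [0.011, 0.005, -0.07]]
328 [[0.013, -0.009, -0.076], [0.012, -0.003, -0.073], [0.009, 0.001, -0.069], [0.011, 0.004, -0.073]]
332 [[0.013, -0.009, -0.078], [0.012, -0.002, -0.076], [0.007, 0.001, -0.068], [0.011, 0.004, -0.075]]
336 [[0.012, -0.009, -0.079], [0.011, -0.002, -0.078], [0.006, 0.001, -0.069], [0.011, 0.004, -0.078]]
340 [[0.012, -0.009, -0.081], [0.012, -0.002, -0.08], [0.005, 0.001, -0.069], [0.012, 0.004, -0.081]]
344 [[0.012, -0.009, -0.083], [0.012, -0.002, -0.083], [0.003, 0.001, -0.068], [0.011, 0.004, -0.082]]
```

View pics/wz.png

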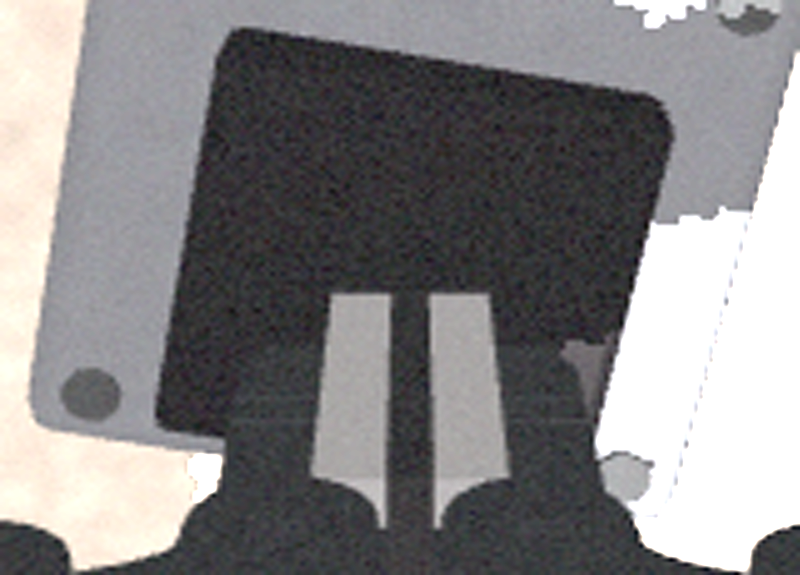

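The tip front edge is at tool z ≈ -0.037 (wrist) and world z ≈ 0.09 (side), so the tips really end about 25–37 mm behind the reported TCP. I'll keep descending gently, going by force.

```bash
for i in 1; do python3 -m crank '[[0,0,0.002,0],[0,0,0.002,0],[0,0,0.002,0],[0,0,0.002,0]]'; done; python3 -m crank '[[0,0,0.002,0],[0,0,0.001,0]]';python3 -m crank '[[0,0,0.001,0],[0,0,0.001,0]]'; python3 st.py
```

```text
time: 4.4
ee_pos: [0.4588, -0.1226, 0.0528]
eef_rot: [0.99, 0.139, 0.001, -0.001]
force: [-0.4, 0.2, 0.3]
finger_gap: -0.0001
time: 4.6
ee_pos: [0.4586, -0.1226, 0.0492]
eef_rot: [0.99, 0.139, 0.0, -0.001]
force: [0.1, 0.1, -0.3]
finger_gap: -0.0
time: 4.8
ee_pos: [0.4587, -0.1226, 0.047]
eef_rot: [0.99, 0.139, 0.0, -0.001]
force: [0.3, 0.4, -0.6]
finger_gap: 0.0002
4.8 [ 0.4587 -0.1226  0.047 ] [ 0.99   0.139  0.    -0.001] [ 0.32  0.38 -0.62] 0.00015921739405303173
to square [-0.0012 -0.001  -0.023 ] to bar [ 0.0887  0.1596 -0.0233]
```

```bash
python3 -m crank '[[0,0,0.001,0],[0,0,0.001,0]]'; python3 -m crank '[[0,0,0.001,0],[0,0,0.001,0]]';python3 - <<'E'
from h import *
from station import snapshot,sense
s=sense();d=snapshot("wrist");T=d["tool_from_camera"];K=d["intrinsics"]
v,u=np.mgrid[:480,:640];z=d["depth"]
p=np.stack([(u-K[0,2])/K[0,0]*z,(v-K[1,2])/K[1,1]*z,z],-1)@T[:3,:3].T+T[:3,3]
print(s["ee_pos"],s["force"])
for r in range(264,292,3): print(r,[(p[r,c,2]*-1+s["ee_pos"][2]).round(4) for c in(290,300,312,322,334)])
d=snapshot("side");im=cv2.resize(d["pixels"][170:270,310:430],None,fx=5,fy=5,interpolation=2);cv2.imwrite("pics/sidez2.png",im[:,:,::-1])
E
```

```text
time: 5.0
ee_pos: [0.4587, -0.1226, 0.0448]
eef_rot: [0.99, 0.139, 0.0, -0.001]
force: [0.0, -0.6, -0.0]
finger_gap: -0.0001
time: 5.2
ee_pos: [0.4587, -0.1226, 0.0427]
eef_rot: [0.99, 0.139, 0.0, -0.001]
force: [0.3, -0.2, -1.0]
finger_gap: 0.0002
[ 0.45874063 -0.12257514  0.0427199 ] [ 0.28299942 -0.20784626 -1.00226867]
264 [np.float64(0.0684), np.float64(0.0687), np.float64(0.0691), np.float64(0.0688), np.float64(0.0704)]
267 [np.float64(0.0689), np.float64(0.0702), np.float64(0.0688), np.float64(0.0692), np.float64(0.0699)]
270 [np.float64(0.0692), np.float64(0.0687), np.float64(0.0691), np.float64(0.0693), np.float64(0.0685)]
273 [np.float64(0.0699), np.float64(0.0705), np.float64(0.07), np.float64(0.0688), np.float64(0.0699)]
276 [np.float64(0.0687), np.float64(0.0688), np.float64(0.0699), np.float64(0.0701), np.float64(0.069)]
279 [np.float64(0.0693), np.float64(0.0684), np.float64(0.0685), np.float64(0.0691), np.float64(0.0687)]
282 [np.float64(0.068), np.float64(0.0695), np.float64(0.0696), np.float64(0.0698), np.float64(0.069)]
285 [np.float64(0.0687), np.float64(0.0703), np.float64(0.0791), np.float64(0.0801), np.float64(0.0806)]
288 [np.float64(0.0698), np.float64(0.0691), np.float64(0.0835), np.float64(0.0835), np.float64(0.0832)]
291 [np.float64(0.0707), np.float64(0.0695), np.float64(0.0858), np.float64(0.0864), np.float64(0.086)]
```

View pics/sidez2.png

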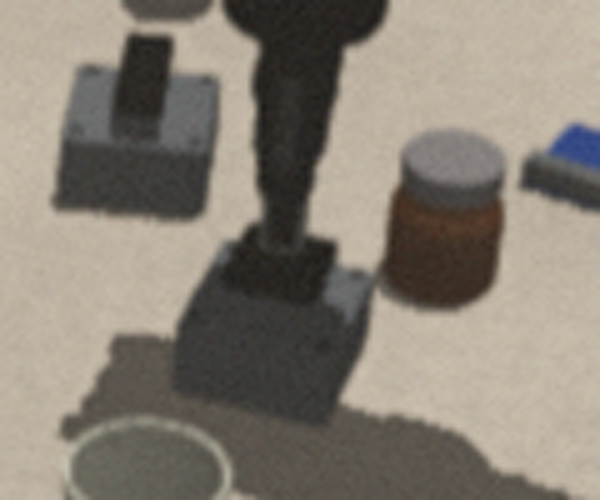

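The tip now shows at z ≈ 0.079 over a cap at 0.069. I expect contact with TCP z near 0.033.

```bash
python3 -m crank '[[0,0,0.002,0],[0,0,0.001,0],[0,0,0.001,0]]'; python3 -m crank '[[0,0,0.001,0],[0,0,0.001,0]]';python3 -m crank '[[0,0,0.001,0]]';python3 -m crank '[[0,0,0.001,0]]';python3 -m crank '[[0,0,0.001,0]]'
```

```text
time: 5.6
ee_pos: [0.4588, -0.1226, 0.0385]
eef_rot: [0.99, 0.139, 0.0, -0.001]
force: [0.2, 0.1, -0.1]
finger_gap: -0.0001
time: 5.8
ee_pos: [0.4587, -0.1226, 0.0365]
eef_rot: [0.99, 0.139, 0.0, -0.001]
force: [-1.6, 0.3, 3.9]
finger_gap: 0.0
time: 5.9
ee_pos: [0.4588, -0.1226, 0.0356]
eef_rot: [0.99, 0.139, 0.0, -0.001]
force: [-0.9, 0.4, 4.6]
finger_gap: 0.0001
time: 6.0
ee_pos: [0.4588, -0.1226, 0.0347]
eef_rot: [0.99, 0.139, 0.0, -0.001]
force: [-1.1, 0.0, 3.4]
finger_gap: 0.0001
time: 6.1
ee_pos: [0.4588, -0.1226, 0.0337]
eef_rot: [0.99, 0.139, 0.001, -0.001]
force: [-0.8, 0.1, 4.9]
finger_gap: -0.0003
```

Contact came at TCP z ≈ 0.037, so bottom is ≈ 0.027. I'll press to about 8 mm.

```bash
python3 -m crank '[[0,0,0.001,0],[0,0,0.001,0]]'; python3 -m crank '[[0,0,0.001,0],[0,0,0.001,0]]';python3 -m crank '[[0,0,0.001,0],[0,0,0,0]]'
```

```text
time: 6.3
ee_pos: [0.4588, -0.1226, 0.0317]
eef_rot: [0.99, 0.139, 0.001, -0.001]
force: [-1.2, 0.2, 5.1]
finger_gap: -0.0001
time: 6.5
ee_pos: [0.4588, -0.1226, 0.0298]
eef_rot: [0.99, 0.139, 0.001, -0.001]
force: [-0.7, 0.8, 6.1]
finger_gap: 0.0002
time: 6.7
ee_pos: [0.4588, -0.1226, 0.0287]
eef_rot: [0.99, 0.139, 0.001, -0.001]
force: [-0.9, -0.8, 2.7]
finger_gap: 0.0
```

```bash
cat > cap.py <<'E'
from h import *
from station import snapshot,sense
import sys
s=sense();d=snapshot("wrist");T=d["tool_from_camera"];K=d["intrinsics"]
v,u=np.mgrid[:480,:640];z=d["depth"]
p=np.stack([(u-K[0,2])/K[0,0]*z,(v-K[1,2])/K[1,1]*z,z],-1)@T[:3,:3].T+T[:3,3]
w=Rotation.from_quat(s["eef_rot"]).apply(p.reshape(-1,3))+s["ee_pos"]
c={"sq":(.4572,-.122),"bar":(.588,-.2515)}[sys.argv[1]]
t=p.reshape(-1,3); near=(np.abs(w[:,:2]-c).max(1)<.05)&(t[:,0]>.014)
h=w[near,2];h=h[(h>.03)&(h<.08)]
print(s["time"],s["ee_pos"],np.histogram(h,bins=np.arange(.03,.08,.002)))
cv2.imwrite("pics/w_%s_%d.png"%(sys.argv[1],s["time"]*10),d["pixels"][:,:,::-1])
E
python3 cap.py sq
```

```text
6.7 [ 0.45879674 -0.12260128  0.0286805 ] (array([ 104,  113,  106,  125,  124,  345, 1537, 5779,  187,    7,  107,
        141,  139,  169, 1063, 1034,    2,    0,    0,    0,    0,    0,
          0,    0]), array([0.03 , 0.032, 0.034, 0.036, 0.038, 0.04 , 0.042, 0.044, 0.046,
       0.048, 0.05 , 0.052, 0.054, 0.056, 0.058, 0.06 , 0.062, 0.064,
       0.066, 0.068, 0.07 , 0.072, 0.074, 0.076, 0.078]))
```

The square cap is at 0.060, about 9 mm down and latched. Now I'll lift and move to the bar.

```bash
python3 -m crank '[[0,0,-0.01,0],[0,0,-0.02,0],[0,0,-0.02,0],[0,0,0,0],[0.018,0.032,0,0],[0.018,0.032,0,0],[0.018,0.032,0,0],[0.015,0.027,0,0],[0,0,0,0],[0,0,0,0]]'; python3 st.py
```

```text
time: 7.75
ee_pos: [0.5607, -0.2242, 0.0792]
eef_rot: [0.99, 0.141, -0.001, -0.002]
force: [-0.5, 0.2, -0.2]
finger_gap: 0.0001
7.75 [ 0.5607 -0.2242  0.0792] [ 0.99   0.141 -0.001 -0.002] [-0.48  0.21 -0.19] 6.87087733210036e-05
to square [-0.071  -0.127   0.0098] to bar [0.0186 0.0338 0.0091]
```

```bash
python3 cap.py sq | head -1; python3 -c "
from h import *
from station import snapshot
d=snapshot('top');W=world(d);cv2.imwrite('pics/top2.png',d['pixels'][:,:,::-1]);print(W[284:293,375:384,2].round(3))"
```

```text
7.75 [ 0.56074966 -0.22421415  0.07923066] (array([0, 0, 0, 0, 0, 0, 0, 0, 0, 0, 0, 0, 0, 0, 0, 0, 0, 0, 0, 0, 0, 0,
[[0.062 0.058 0.059 0.064 0.061 0.062 0.059 0.059 0.061]
 [0.06  0.056 0.059 0.056 0.058 0.059 0.06  0.056 0.06 ]
 [0.059 0.06  0.06  0.06  0.055 0.059 0.064 0.063 0.058]
 [0.058 0.058 0.057 0.06  0.06  0.065 0.066 0.066 0.059]
 [0.058 0.061 0.058 0.06  0.058 0.059 0.06  0.063 0.063]
 [0.062 0.059 0.064 0.061 0.064 0.059 0.057 0.061 0.057]
 [0.065 0.058 0.06  0.062 0.058 0.059 0.057 0.064 0.059]
 [0.061 0.062 0.061 0.059 0.058 0.059 0.06  0.061 0.064]
 [0.062 0.061 0.058 0.059 0.061 0.064 0.059 0.061 0.058]]
```

View pics/top2.png

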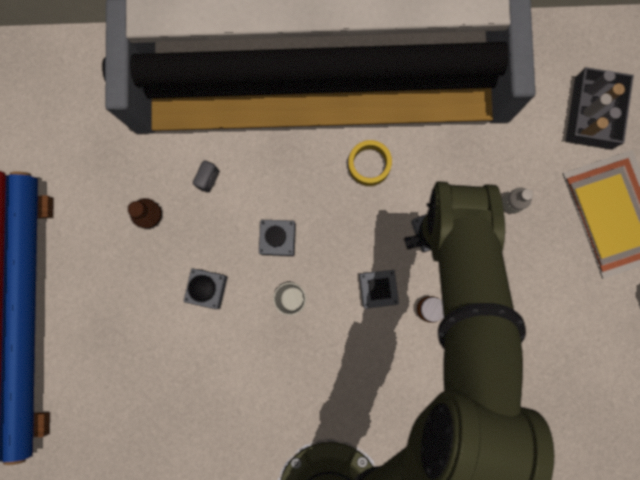

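Square remains latched at 0.060 with the tip clear, and everything else is in place. Next I'll centre over the bar.

```bash
python3 -m crank '[[0.008,0.015,0,0],[0.005,0.010,0,0],[0.002,0.004,0,0],[0,0,0,0],[0,0,0,0]]'; python3 st.py; python3 -c "
from h import *
from station import snapshot
d=snapshot('side');cv2.imwrite('pics/side3.png',d['pixels'][:,:,::-1])"
```

```text
time: 8.35
ee_pos: [0.581, -0.244, 0.0797]
eef_rot: [0.99, 0.143, -0.002, -0.003]
force: [-0.8, 0.5, -0.4]
finger_gap: -0.0002
8.35 [ 0.581  -0.244   0.0797] [ 0.99   0.143 -0.002 -0.003] [-0.85  0.47 -0.44] -0.0001911248927837188
to square [-0.0841 -0.152   0.0109] to bar [0.0046 0.0092 0.0097]
```

View pics/side3.png

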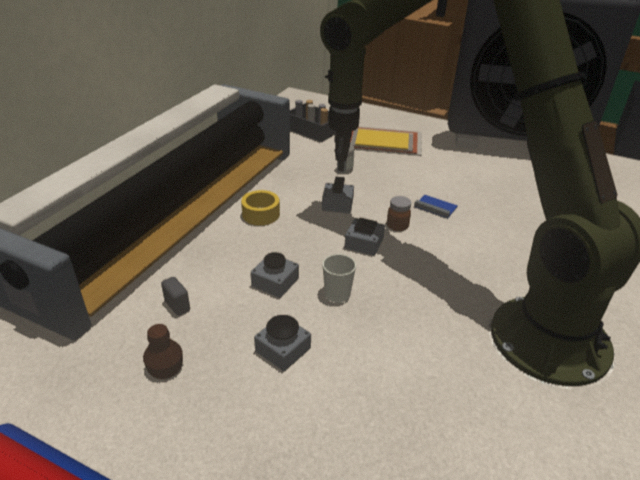

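The side view shows the fingertips (344,165) just above the bar (340,184), with the wrist well above the bottle.

```bash
python3 -m crank '[[0.004,0.008,0,0],[0.001,0.002,0.006,0],[0,0,0.006,0],[0,0,0.006,0],[0,0,0.004,0],[0,0,0,0]]'; python3 st.py
```

```text
time: 9.0
ee_pos: [0.5882, -0.2519, 0.0552]
eef_rot: [0.99, 0.143, -0.003, -0.003]
force: [-0.9, 0.3, -0.3]
finger_gap: 0.0001
9.0 [ 0.5882 -0.2519  0.0552] [ 0.99   0.143 -0.003 -0.003] [-0.9   0.34 -0.26] 8.035551025301081e-05
to square [-0.0888 -0.1618 -0.0134] to bar [-0.0001 -0.0005 -0.0148]
```

```bash
python3 -m crank '[[0,0,0.004,0],[0,0,0.003,0],[0,0,0.002,0],[0,0,0.002,0]]';python3 -m crank '[[0,0,0.002,0],[0,0,0.001,0],[0,0,0.001,0]]';python3 -m crank '[[0,0,0.001,0]]';python3 -m crank '[[0,0,0.001,0]]'; python3 st.py
```

```text
time: 9.4
ee_pos: [0.5883, -0.2516, 0.0436]
eef_rot: [0.99, 0.144, -0.002, -0.003]
force: [0.4, 1.0, 0.5]
finger_gap: -0.0001
time: 9.7
ee_pos: [0.5883, -0.2516, 0.0393]
eef_rot: [0.99, 0.144, -0.002, -0.003]
force: [-0.4, -0.7, -0.1]
finger_gap: 0.0002
time: 9.8
ee_pos: [0.5883, -0.2517, 0.0383]
eef_rot: [0.99, 0.144, -0.002, -0.003]
force: [-0.7, 0.2, 1.5]
finger_gap: -0.0002
time: 9.9
ee_pos: [0.5883, -0.2516, 0.0374]
eef_rot: [0.99, 0.144, -0.002, -0.003]
force: [-1.3, 0.5, 0.8]
finger_gap: -0.0002
9.9 [ 0.5883 -0.2516  0.0374] [ 0.99   0.144 -0.002 -0.003] [-1.26  0.51  0.82] -0.00017343835855558053
to square [-0.089  -0.1617 -0.0313] to bar [-0.0004 -0.0004 -0.0326]
```

```bash
python3 -m crank '[[0,0,0.001,0],[0,0,0.001,0]]';python3 -m crank '[[0,0,0.001,0],[0,0,0.001,0]]';python3 -m crank '[[0,0,0.001,0],[0,0,0.001,0]]'; python3 -m crank '[[0,0,0.001,0],[0,0,0.001,0]]'
```

```text
time: 10.1
ee_pos: [0.5884, -0.2516, 0.0358]
eef_rot: [0.99, 0.144, -0.002, -0.003]
force: [-1.6, 0.4, 2.9]
finger_gap: 0.0004
time: 10.3
ee_pos: [0.5884, -0.2517, 0.0341]
eef_rot: [0.99, 0.144, -0.002, -0.002]
force: [-2.3, -0.5, 4.3]
finger_gap: -0.0001
time: 10.5
ee_pos: [0.5884, -0.2517, 0.0323]
eef_rot: [0.99, 0.144, -0.002, -0.002]
force: [-2.0, 0.5, 4.2]
finger_gap: -0.0001
time: 10.7
ee_pos: [0.5884, -0.2517, 0.0304]
eef_rot: [0.99, 0.144, -0.002, -0.002]
force: [-3.0, 0.4, 5.9]
finger_gap: 0.0001
```

```bash
python3 -m crank '[[0,0,0.001,0],[0,0,0.001,0]]'; python3 cap.py bar; python3 -m crank '[[0,0,0,0]]'
```

```text
time: 10.9
ee_pos: [0.5884, -0.2517, 0.0288]
eef_rot: [0.99, 0.144, -0.002, -0.002]
force: [-2.4, 0.2, 6.7]
finger_gap: -0.0001
10.9 [ 0.58838505 -0.25166922  0.02875984] (array([ 107,  113,  112,  101,  125,  358, 1680, 7525,  246,    5,   86,
        120,  112,  128,  138,   27,    0,    0,    0,    0,    0,    0,
          0,    0]), array([0.03 , 0.032, 0.034, 0.036, 0.038, 0.04 , 0.042, 0.044, 0.046,
       0.048, 0.05 , 0.052, 0.054, 0.056, 0.058, 0.06 , 0.062, 0.064,
       0.066, 0.068, 0.07 , 0.072, 0.074, 0.076, 0.078]))
time: 11.05
ee_pos: [0.5884, -0.2517, 0.0289]
eef_rot: [0.99, 0.144, -0.002, -0.002]
force: [-2.2, 0.6, 6.0]
finger_gap: -0.0004
```

The bar is about 8–9 mm down at 6–7 N. I'll lift clear to let it spring back up.

```bash
python3 -m crank '[[0,0,-0.005,0],[0,0,-0.01,0],[0,0,-0.02,0],[0,0,-0.03,0],[0,0,-0.03,0],[0,0,-0.03,0],[0,0,-0.02,0],[0,0,0,0],[0,0,0,0]]'; python3 -m crank '[[-0.03,0,0,0],[-0.03,0,0,0],[-0.03,0,0,0],[-0.02,0,0,0],[0,0,0,0],[0,0,0,0]]'; python3 st.py; python3 - <<'E'
from h import *
from station import snapshot
W0=world(np.load('top0.npz'))
for n in("top","side"):
    d=snapshot(n);cv2.imwrite(f'pics/{n}4.png',d['pixels'][:,:,::-1]);W=world(d);D0=np.load(n+"0.npz")
    if n=="top": px=dict(square=(379,288),round=(276,237),mush=(205,288),bar=(435,228))
    else: px=dict(square=(367,222),bar=(340,184),round=(275,260),mush=(283,325))
    W0=world(D0)
    for k,(u,v) in px.items(): print(n,k,np.median(W0[v-2:v+3,u-2:u+3,2]).round(4),np.median(W[v-2:v+3,u-2:u+3,2]).round(4))
    df=cv2.absdiff(d["pixels"],D0["pixels"]);cv2.imwrite(f'pics/{n}diff.png',cv2.convertScaleAbs(df,alpha=2))
E
```

```text
time: 11.95
ee_pos: [0.589, -0.252, 0.1804]
eef_rot: [0.99, 0.144, -0.002, -0.003]
force: [0.5, 0.9, 0.2]
finger_gap: -0.0002
time: 12.55
ee_pos: [0.4773, -0.2819, 0.1736]
eef_rot: [0.989, 0.145, -0.005, -0.007]
force: [0.5, -0.4, 0.2]
finger_gap: -0.0
12.55 [ 0.4773 -0.2819  0.1736] [ 0.989  0.145 -0.005 -0.007] [ 0.53 -0.36  0.19] -3.132031417269248e-05
to square [ 0.0275 -0.1575  0.1057] to bar [0.1157 0.0041 0.1026]
top square 0.0689 0.0607
top round 0.0698 0.0701
top mush 0.0718 0.073
top bar 0.0699 0.0696
side square 0.0686 0.0585
side bar 0.0687 0.0687
side round 0.0681 0.0685
side mush 0.0709 0.072
```

View pics/side4.png

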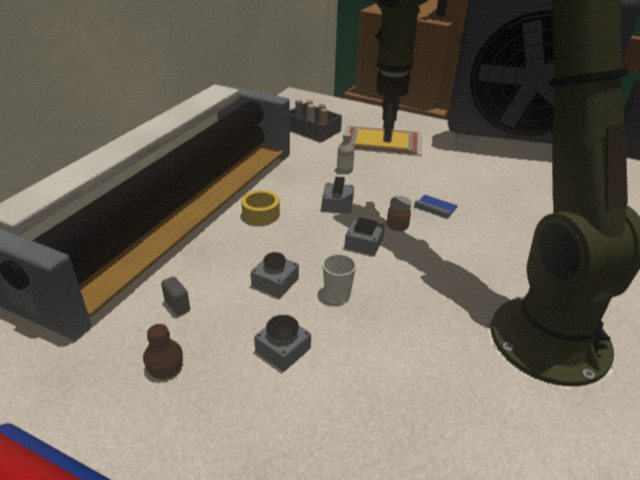

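View pics/sidediff.png

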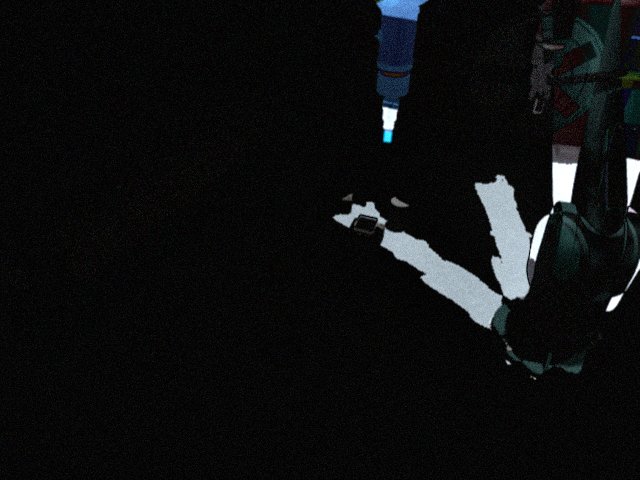

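The difference picture shows only the arm, its shadow and the lowered square key. The square is about 8–9 mm down, the other three keys are up, and the hand is clear.

```bash
python3 -m crank '[[0,0,0,0],[0,0,0,0],[0,0,0,0]]'; python3 -c "
from station import close_job
print(close_job())"
```

```text
time: 12.95
ee_pos: [0.4803, -0.28, 0.173]
eef_rot: [0.989, 0.147, -0.005, -0.007]
force: [0.3, 0.0, 0.3]
finger_gap: -0.0001
the job is handed in; nothing more can be done
None
```

I pressed the square key first and then the bar key, both with closed fingertips, and handed the job in at about 13 s. No verdict was reported.

- **Square key:** it went about 8–9 mm down, with readings of at most about 6 N. It stayed latched, with its cap measuring 58–61 mm high in both cameras, down from 69 mm.
- **Bar key:** I pressed it about 8 mm down at about 6–7 N, with the square still latched. It sprang back to its starting height, about 69 mm before and after.
- **Other keys and loose things:** the round and mushroom caps match their starting heights to within about 1 mm. The side-view before/after picture shows changes only in the arm, its shadow and the square key.
- **Hand:** it finished well above the table, touching nothing, with force readings near zero.

**Disagreement found:** the fingertips did not sit at the reported tool point. The cameras showed them about 30–36 mm behind it, and contact came with the reported height at about 37 mm for a 70 mm cap. I found the contact by force and relied on the camera heights for the depth of each press. I did not investigate the cause.

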